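Shut the bearing cap, then hold a snap ring spread over its groove

ROBOT

A 6-joint arm with a two-finger parallel gripper is mounted at the origin on a cart in front of the work surface, level with it; the furniture and walls round the work are solid. World frame = base frame: x ahead of the robot, y to its left, z up, the work surface at z = 0. Lengths are in m, angles in rad, forces in N, time in s.
With the tool pointing down it reaches from about 0.35 to 0.925 m from the base axis. Payload 6.4 kg.
Tool frame: the origin (TCP) lies on the centre line of the jaws, within the pads' length; the fingertips stand 25 mm ahead of it and the grasp point (between the pads) lies 6 mm ahead of it (ctrl.tips_ahead is the distance from the TCP to the fingertips, in m); z points along the fingers, y is the line along which they close (so a half turn about z gives the same grasp; the last joint's range is limited). The gripper opens to 94 mm and grips with 3 to 60 N. Pads are 16 mm wide; open, the fingers measure 119 mm over their backs; the gripper's body (75 mm by 177 mm) begins 78 mm behind the grasp point.
Start: joints at [-1.358, 0.245, 1.558, -0, 1.339, -0.174], TCP at [0.245, -0.602, 0.23] pointing down, gripper open.
Joint ranges: [-3.13, 3.13], [-1.02, 2.26], [0.13, 2.54], [-0.95, 4.09], [0.21, 2.88], [-2.74, 2.74]. Speed limits (rad/s): [2.57, 2.57, 3.14, 3.14, 3.14, 3.14].

INTERFACE

Orientations are given as a unit quaternion [w, x, y, z].
In Python, from cell import ctrl, eyes gives the robot as it stands. The module is installed in compiled form; this text tells all that it offers.
- The arm moves only by the tool send_rows, never from a script. Its argument "rows" is text: rows parted by semicolons, each of 7 numbers parted by spaces: the shift along the world's x, y, z as a fraction of full scale, then the turn, a rotation vector about the world's x, y, z as a fraction of full scale, then the opening, from -1 (shut) to 1 (fully open). A call has 1 to 20 rows; each row is the pose to reach, as a shift and turn from the pose commanded when the call began; what a row does not reach only later rows make up. Full scale, the value 1, is 0.8 m for a shift and 2 rad for a turn. A row lasts 1/8 s, in which the tool goes at most 62.5 mm and 10.7 degrees, less where a joint would pass 70% of its speed; a pose out of reach is approached as far as the arm can. A call with a number of a shift or a turn outside -1 to 1 is refused whole. A call with a gripper value outside its range is refused whole. The fingers move at their own pace and stop on an object; the grip force is fixed at half the most. Time passes only in rows, so rows that repeat a pose let the fingers close. It gives the time, the measured TCP pose, the force, the opening and the grip force at its end, in the units of the state.
- ctrl.observe(): the state, without advancing time (a new reading comes with each control period).
- eyes.snapshot(name): name is "side" or "top"; returns the picture (480x640x3 uint8, red, green, blue); there is no depth.
- eyes.camera_model(name): a dict with "camera_matrix" (3x3 intrinsics, pixels), "rvec" (rotation vector, rad) and "tvec" (3), from world to camera coordinates, as OpenCV has them. Camera axes: x right, y down, z forward; pixel columns grow to the right and rows downward; lengths in m; the calibration is good to about 2 mm. A picture is of the moment at which its call begins. camera_model takes no time and is no camera call.
- ctrl.hand_in(): hands the job in; it is judged then, once.
Trained networks look in the newest picture that a camera, given by its name, has taken for a name from the list of things; names that differ only in an ending like _2 or _b are one class to them, and where a whole thing is asked for, a point or a joint stands for the part that bears it (a point fixed in the world has none). Each returns a list of dicts, best first, with "score" (0 to 1); they miss things now and then, are a little off and sometimes report something else, mostly with a low value. They report only what shows in the picture. A call takes as long as a camera call.
- eyes.masks_of(camera, label): "region" (480x640 bool, what is visible of it) and "at" ([column, row] in pixels, amid what is visible of it).
The state is a dict: "time": time; "joints": joint angles; "dq": joint speeds; "effort": joint torques, N m; "tcp_pos": TCP position; "ee_rot": TCP orientation; "force": force on the tool from outside, world axes, zero at the start; "wrist_torque": the same for the moment, N m; "gripper_width": finger opening in m; "finger_force": force on a finger pad.
Only numpy, scipy, OpenCV 4.12 (cv2) and the standard library are available. Lean on these libraries where they do the work, as an engineer would, in place of code of your own. Each camera call takes 0.05 s, during which the arm holds its last target. There are 200 camera calls.

TASK

The test spindle already lies in its stand: first swing the hinged bearing cap fully shut over it. Then take the circlip pliers by both grips, squeeze them right down to their stop so that the snap ring on their tips spreads, and slide the ring square over the spindle's nose until it is round the groove just in front of the test ring. Finish there, still holding the pliers in the air squeezed to the stop, with the spread ring over the groove and not leaning on the spindle or the test ring, so that I can check it before it is let go; leave the other things on the bench where they are.

Things in the scene. Friction and masses are not known exactly. Their poses are not given: they have to be found in the camera images.
- spindle_stand: Fixed grey stand (mm): origin on the mat under its pedestal, z up; base plate 12 high, x -34..50, y +-62. A steel spindle lies along x at height 85, free end to -x: tapered nose x -53..-47 (radius 15.5 to 20), land ..-41 (radius 20), groove ..-36 (floor radius 18.5), dark test ring ..-21.5 (radius 32), pedestal and cap -18..18, pulley 24..46 (radius 31).
- groove (a point): Point on the spindle's axis, at the middle of the groove (5 mm wide). Axes as the stand: +x runs along the spindle towards the test ring, whose face is 2.5 mm from here; z up.
- nose_end (a point): Centre of the spindle's free end face, 14.5 mm from the groove's middle towards -x; axes as the stand.
- cap_hinge (a point): Point on the cap's hinge line (which runs along x), at the -y side of the pedestal, 52 mm beside the spindle's axis and 89 mm above the mat; axes as the stand.
- cap_tab (a point): Middle of the outer face of the thumb tab (26 x 26, 8 mm thick) at the free end of the hinged cap: 110 mm from the hinge line, 6 mm above the plane through it. Its frame turns with the cap: z out of the face (up when shut), y from hinge to tab. Shut, the tab is at the stand's +y side, its face 95 mm above the mat; the cap's crown is 120 mm above it.
- cap_body (a joint): Angle of the bearing cap, rad: 0 shut, growing to 1.9 as it swings up about its hinge to the stand's -y side. It starts standing open at 1.35 to 1.8; friction keeps it where it is left (2 to 3 N at the tab moves it).
- pliers: Circlip pliers flat on the mat, 145 mm long, a dark snap ring on their tips. Origin under the pivot; x along the middle line to the tips, z up. Two straight black grips: x -95..-33, 10 wide, z 0..14; over their outsides 52 at x -60 (65 at the ends) when free, 30 and parallel at the stop. Both move alike. The spring takes 16 N: hold with 30 N. 0.2 kg, balance near x -37.
- clip_centre (a point): Centre of the snap ring when fully spread: 48 mm ahead of the pivot, 29.8 above the pliers' underside, axes as the pliers. The ring stands upright across x, above the tips, 3 mm thick, 4 to 5 broad; free it opens 38.6 (too small), at the stop it clears radius 21.7 about this point. Lugs and tips are 23 below, up to 18 either side, and pass under the spindle; tips end flush with the ring.
- grip_point (a point): Middle between the two grips, on the pliers' middle line, x -60, 7 mm above the underside: a good place for the fingers, one outside each grip. Axes as the pliers. Squeezing makes the pliers creep some 5 mm forward between the fingers and the tips may sag 1 or 2 mm; feeling for the test ring's face tells how far along the spindle the snap ring is.
- handle_l (a joint): Turn of each grip, rad: 0 free, 0.19 squeezed to the stop, where the ring is fully spread.
- test_piece: Sawn steel bar offcut, 20 x 44 x 18 mm, on the bench; leave it.
- section_steel: Round metal section, 34 mm diameter, 14 high, on the bench; leave it.
- screwdriver: Small screwdriver, 115 mm long, on the bench; leave it.
- petri_dish: Clear dish, 50 mm diameter, 14 high, on the mat; leave it.

How it is judged:
On the way, in this order (a step that is already met when the one before it is completed fails the run):
1. the bearing cap is swung fully shut, before the ring goes on (value of joint cap_body below 0.06 rad), for 0.2 s.
2. the ring, spread, has been passed over the end of the spindle's nose (x of clip_centre in the frame of nose_end above 0.003 m and distance between clip_centre and groove below 0.013 m and value of joint handle_l above 0.165 rad), for 0.1 s.
At the end, for the whole second after the job is handed in: The cap is shut (within 0.06 rad); the gripper holds the pliers off the mat, squeezed to the stop (0.175 rad or more); the spread ring is over the groove, within 1.6 mm along and 3 mm across the spindle, square to 0.1 rad, pressing on the stand with under 4 N; bystanders within 20 mm (value of joint cap_body below 0.06 rad and x of clip_centre in the frame of groove between -0.0016 and 0.0016 m and y of clip_centre in the frame of groove between -0.003 and 0.003 m and z of clip_centre in the frame of groove between -0.003 and 0.003 m and angle between the x axis of pliers and the x axis of groove, either way round below 0.1 rad and value of joint handle_l above 0.175 rad and contact force between the fingers and pliers above 8 N and contact force between pliers and spindle_stand below 4 N and height (world z) of pliers above 0.03 m and linear speed of pliers below 0.03 m/s and distance of each of test_piece, section_steel, screwdriver, petri_dish from where it was at the start of the episode below 0.02 m); the arm keeps its last pose, push and grip.
It fails at once if another thing on the bench is pushed away (not (distance of test_piece from where it was at the start of the episode below 0.02 m) or not (distance of section_steel from where it was at the start of the episode below 0.02 m) or not (distance of screwdriver from where it was at the start of the episode below 0.02 m) or not (distance of petri_dish from where it was at the start of the episode below 0.02 m)).
It also fails if it takes over 48 s, if anything falls off the work surface, if the arm or the gripper's body presses on something with over 40 N, if the wrist force passes 120 N, or if a joint passes its speed limit or range.

## Working session

There is one attempt and no reset: what is moved stays moved. The work goes in short steps, Python scripts to look and compute and a tool call to move; the robot and the scene stay as the last step left them, time stands still between calls to the robot, and variables do not carry over. Pictures are saved under pics/ and viewed, at most 10 in all, crops included, and the job is handed in when it is done.

Besides the shell and the picture viewer there is one more tool, called after ">>>" as a command line: name --argument value ..., lists and objects as JSON in quotes. send_rows: Moves the arm, as the interface text tells. Its arguments: {"type":"object","properties":{"rows":{"type":"string"}},"required":["rows"]}

```bash
mkdir -p pics; python3 - <<'E'
from cell import ctrl, eyes
import cv2,numpy as np
for n in("side","top"):
    im=eyes.snapshot(n); cv2.imwrite(f"pics/{n}0.png",im[:,:,::-1]); m=eyes.camera_model(n)
    R=cv2.Rodrigues(np.array(m["rvec"]))[0]; print(n,np.round(m["camera_matrix"],1).tolist(),"pos",-R.T@np.array(m["tvec"]).ravel(), R[2])
    for l in("spindle_stand","pliers","cap_body","clip_centre","cap_tab","test_piece","section_steel","screwdriver","petri_dish"):
        for d in eyes.masks_of(n,l)[:2]:
            r=d["region"]; ys,xs=np.nonzero(r); print(l,round(d["score"],2),np.round(d["at"]),r.sum(),xs.min(),xs.max(),ys.min(),ys.max())
print(ctrl.observe())
E
```

```text
side [[553.3, 0.0, 317.7], [0.0, 553.3, 235.2], [0.0, 0.0, 1.0]] pos [ 0.92320525 -0.41074628  0.83537713] [-0.45877359  0.20700987 -0.86410283]
spindle_stand 0.9 [382. 276.] 6124 340 433 228 328
pliers 0.7 [287. 241.] 958 243 326 208 262
cap_body 0.96 [359. 258.] 1288 340 374 229 283
clip_centre 0.67 [284. 241.] 844 243 326 207 262
cap_tab 0.86 [360. 259.] 1317 340 374 228 283
cap_tab 0.34 [287. 240.] 1234 242 326 206 262
test_piece 0.75 [283. 243.] 963 243 326 207 262
test_piece 0.68 [241. 320.] 336 234 244 277 339
section_steel 0.56 [332. 345.] 376 321 341 333 354
section_steel 0.48 [356. 257.] 1274 340 374 228 283
screwdriver 0.74 [238. 324.] 341 234 244 285 340
screwdriver 0.42 [382. 278.] 6135 339 433 228 327
petri_dish 0.74 [393. 219.] 626 380 407 206 232
top [[470.4, 0.0, 318.0], [0.0, 470.4, 237.2], [0.0, 0.0, 1.0]] pos [ 0.3927066  -0.23045112  0.93618917] [ 0.18176725  0.0051891  -0.98332789]
spindle_stand 0.97 [280. 204.] 3279 248 323 175 231
spindle_stand 0.49 [335. 284.] 742 309 372 249 325
pliers 0.7 [336. 294.] 688 310 371 250 324
cap_body 0.93 [308. 193.] 583 298 321
[... 458 characters left out ...]
oints': array([-1.35809173e+00,  2.45094749e-01,  1.55776938e+00, -1.08683573e-05,
        1.33868884e+00, -1.74144744e-01]), 'dq': array([ 1.65131512e-03,  1.66132389e-03, -8.83294043e-05, -1.09736650e-03,
        1.23205831e-03, -7.19166127e-05]), 'effort': array([-1.17280593e-03, -4.15845966e+01, -3.14882612e+01,  6.84363605e-02,
        2.88876548e-02, -9.69077149e-06]), 'tcp_pos': array([ 0.24520887, -0.60200298,  0.2304751 ]), 'ee_rot': array([ 1.99437382e-05,  9.81351458e-01,  1.92222046e-01, -4.90490094e-06]), 'force': array([ 0.26117804, -0.9901271 , -0.19246132]), 'wrist_torque': array([0.01094926, 0.00727858, 0.02268979]), 'finger_force': 0.0, 'gripper_width': 0.09425213781245084}
```

```bash
python3 - <<'E'
import cv2
a=cv2.imread("pics/side0.png")[190:370,220:450]; cv2.imwrite("pics/side0c.png",cv2.resize(a,None,fx=3.4,fy=3.3,interpolation=cv2.INTER_CUBIC))
a=cv2.imread("pics/top0.png")[160:340,220:420]; cv2.imwrite("pics/top0c.png",cv2.resize(a,None,fx=3.3,fy=3.3,interpolation=cv2.INTER_CUBIC))
E
```

```text
(no output)
```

View pics/side0c.png

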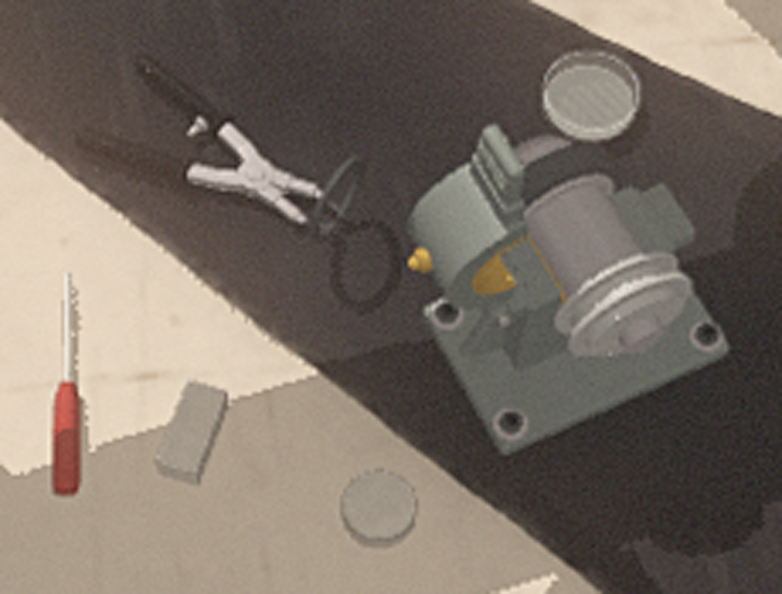

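View pics/top0c.png

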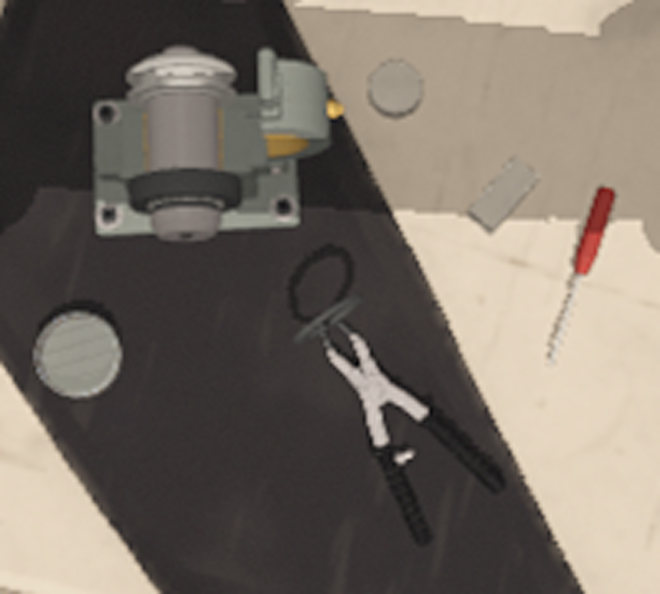

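Side view: the pliers point right-down, with grip ends at crop (145,62) and (80,140), pivot (262,180) and ring on edge near (338,195). The cap is open, with its tab at (500,165) and plate corners at (427,308), (505,452), (728,350). Top view: nose at crop (183,220), pivot (372,385), grip ends (423,540) and (500,487).

```bash
cat >h.py <<'E'
import cv2,numpy as np
from scipy.optimize import least_squares
from cell import ctrl, eyes
CM={n:eyes.camera_model(n) for n in("side","top")}
def pj(n,P):
    m=CM[n]; return cv2.projectPoints(np.array(P,float).reshape(-1,1,3),np.array(m["rvec"]),np.array(m["tvec"]),np.array(m["camera_matrix"]),None)[0].reshape(-1,2)
def T(p,P):
    P=np.array(P,float).reshape(-1,3);c,s=np.cos(p[2]),np.sin(p[2]); return np.c_[p[0]+c*P[:,0]-s*P[:,1],p[1]+s*P[:,0]+c*P[:,1],P[:,2]+(p[3] if len(p)>3 else 0)]
def fit(p0,obs):
    f=lambda p:np.concatenate([(pj(n,T(p,P))-q).ravel() for n,P,q in obs])
    r=least_squares(f,p0,loss="soft_l1"); return r.x,f(r.x).reshape(-1,2)
def S(u,v):return np.array([220+u/3.4,190+v/3.3])
def U(u,v):return np.array([220+u/3.3,160+v/3.3])
def tri(a,b):
    def f(X):return np.r_[pj("side",X)[0]-a,pj("top",X)[0]-b]
    r=least_squares(f,[.4,-.2,.02]);return r.x,np.abs(r.fun).max()
E
python3 - <<'E'
from h import *
m=.001
st=[("side",[-34*m,-62*m,12*m],S(427,308)),("side",[50*m,-62*m,12*m],S(505,450)),("side",[50*m,62*m,12*m],S(728,348)),
("top",[-34*m,62*m,12*m],U(97,235)),("top",[-34*m,-62*m,12*m],U(299,222)),("top",[50*m,62*m,12*m],U(94,102)),
("top",[-53*m,0,85*m],U(186,222)),("side",[46*m,0,85*m],S(630,333))]
p,r=fit([.5,-.2,0,0],st);print("stand4",p.round(4),r.round(1).tolist())
p,r=fit([.5,-.2,0],st);print("stand",p.round(4));print("nose",T(p,[-53*m,0,85*m]))
for a,b,n in((S(500,135),U(268,52),"tabtop"),(S(145,64),U(423,540),"gL"),(S(82,142),U(500,487),"gR"),(S(262,180),U(372,385),"pivot"),(S(338,195),U(327,320),"ring"),(S(420,261),U(336,109),"knob")):
    X,e=tri(a,b);print(n,X.round(4),round(e,2))
pl=[("side",[-95*m,27.5*m,10*m],S(145,64)),("side",[-95*m,-27.5*m,10*m],S(82,142)),("top",[-95*m,27.5*m,10*m],U(423,540)),("top",[-95*m,-27.5*m,10*m],U(500,487)),
("side",[0,0,12*m],S(262,180)),("top",[0,0,12*m],U(372,385)),("side",[48*m,0,28*m],S(338,195)),("top",[48*m,0,28*m],U(327,320))]
q,r=fit([.35,-.3,1.,0],pl);print("pl4",q.round(4),r.round(1).tolist())
q,r=fit([.35,-.3,1.],pl);print("pl",q.round(4),"grip",T(q,[-60*m,0,7*m]))
for n in("side","top"):
  print(n,[ (a,pj(n,T(p,x))[0].round(1)) for a,x in (("groove",[-38.5*m,0,85*m]),("hinge",[0,-52*m,89*m]))])
h=T(p,[0,-.052,.089])[0]
# tab centre for angles
for th in (1.35,1.5,1.65,1.8):
  y=.11*np.cos(th)-.006*np.sin(th);z=.11*np.sin(th)+.006*np.cos(th); X=T(p,[0,-.052+y,.089+z])
  print(th,X.round(3),pj("side",X).round(0),pj("top",X).round(0))
for n in("side","top"):
  d=eyes
E
```

```text
stand4 [ 0.6172 -0.1482  0.0251 -0.0061] [[-1.9, 0.3], [-0.6, 0.7], [0.8, 0.2], [-0.2, -0.5], [-0.1, 0.3], [-0.2, -0.3], [0.4, 4.1], [1.7, -0.8]]
stand [ 0.6184 -0.1494  0.0233]
nose [[ 0.5654021  -0.15059829  0.085     ]]
tabtop [ 0.6215 -0.2044  0.2286] 1.02
gL [ 0.3925 -0.2797  0.0041] 0.27
gR [ 4.225e-01 -3.267e-01  2.000e-04] 0.33
pivot [ 0.4847 -0.2523  0.0054] 0.26
ring [ 0.5212 -0.2265  0.0303] 0.17
knob [ 0.6188 -0.2341  0.1395] 0.4
pl4 [ 0.4848 -0.2516  0.5868 -0.0078] [[-1.4, 0.1], [-0.9, -1.2], [0.6, 0.9], [0.0, 0.6], [0.2, 0.3], [-0.6, -0.1], [1.6, 4.3], [-0.9, -1.1]]
pl [ 0.4864 -0.2521  0.5785] grip [[ 0.43621191 -0.28486717  0.007     ]]
side [('groove', array([379.6, 244.6])), ('hinge', array([361.9, 276.7]))]
top [('groove', array([276.8, 222.4])), ('hinge', array([303.8, 200.4]))]
1.35 [[ 0.619 -0.183  0.198]] [[380. 236.]] [[290. 184.]]
1.5 [[ 0.62  -0.2    0.199]] [[369. 240.]] [[300. 183.]]
1.65 [[ 0.62  -0.216  0.198]] [[358. 245.]] [[310. 183.]]
1.8 [[ 0.62  -0.232  0.195]] [[347. 251.]] [[320. 183.]]
```

>>> send_rows --rows "0.12 0.1 0 0 0 -0.05 -1;0.469 0.39 0 0 0 -0.182 -1;0.469 0.39 0 0 0 -0.182 -1;0.469 0.39 0 0 0 -0.182 -1;0.469 0.39 0 0 0 -0.182 -1;0.469 0.39 0 0 0 -0.182 -1;0.469 0.39 0 0 0 -0.182 -1;0.469 0.39 0 0 0 -0.182 -1;0.469 0.39 -0.02 0 0 -0.182 -1;0.469 0.39 -0.02 0 0 -0.182 -1"

```text
time: 2.25
tcp_pos: [0.6191, -0.2896, 0.2121]
ee_rot: [-0.001, 1.0, 0.011, -0.002]
force: [0.1, -0.1, -0.6]
gripper_width: 0.0012
finger_force: 0.0
```

```bash
python3 - <<'E'
from h import *
o=ctrl.observe();print(o["time"],o["tcp_pos"],o["gripper_width"],o["force"],o["joints"])
im=eyes.snapshot("side")[150:330,300:460];cv2.imwrite("pics/s1.png",cv2.resize(im[:,:,::-1],None,fx=3.3,fy=3.3))
p=[.6184,-.1494,.0233];x=o["tcp_pos"]
for th in np.r_[1.4:0.05:8j,-.0]:
  k=.108+.012*(1-th/1.5)
  y=k*np.cos(th)-.006*np.sin(th);z=k*np.sin(th)+.006*np.cos(th)
  X=T(p,[0,-.052+y-.0125,.089+z+.025])[0];print(round(th,2),X.round(3),((X-x)/.8).round(3))
E
```

```text
2.25 [ 0.61913043 -0.28963323  0.21209367] 0.0012335242955027422 [ 0.12467666 -0.0683571  -0.59579691] [-6.02888505e-01  3.38851392e-01  1.47715648e+00 -4.41603151e-04
  1.32970112e+00  9.45146487e-01]
1.4 [ 0.62  -0.201  0.222] [0.001 0.11  0.013]
1.21 [ 0.619 -0.18   0.219] [-0.     0.137  0.009]
1.01 [ 0.619 -0.16   0.212] [-0.001  0.162  0.   ]
0.82 [ 0.618 -0.141  0.201] [-0.001  0.186 -0.014]
0.63 [ 0.618 -0.124  0.186] [-0.002  0.206 -0.032]
0.44 [ 0.618 -0.111  0.169] [-0.002  0.224 -0.054]
0.24 [ 0.617 -0.101  0.148] [-0.002  0.236 -0.08 ]
0.05 [ 0.617 -0.095  0.126] [-0.003  0.244 -0.108]
-0.0 [ 0.617 -0.094  0.12 ] [-0.003  0.245 -0.115]
```

View pics/s1.png

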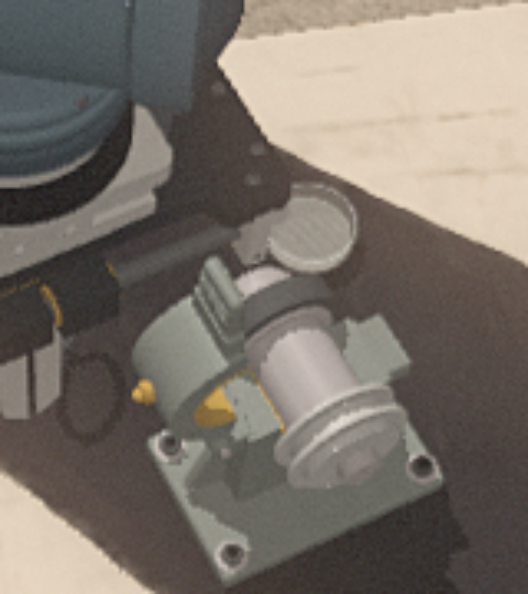

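The side view shows the closed fingertips at crop (30,405), on the -y side of the upright tab at (220,290). Next I push the cap over along its arc.

>>> send_rows --rows "0 0.04 0 0 0 0 -1;0 0.08 0.005 0 0 0 -1;0 0.11 0.01 0 0 0 -1;0 0.125 0.011 0 0 0 -1;0 0.137 0.009 0 0 0 -1;0 0.15 0.005 0 0 0 -1;-0.001 0.162 0 0 0 0 -1;-0.001 0.175 -0.007 0 0 0 -1;-0.001 0.186 -0.014 0 0 0 -1;-0.002 0.197 -0.023 0 0 0 -1;-0.002 0.206 -0.032 0 0 0 -1;-0.002 0.216 -0.043 0 0 0 -1;-0.002 0.224 -0.054 0 0 0 -1;-0.002 0.231 -0.067 0 0 0 -1;-0.002 0.236 -0.08 0 0 0 -1;-0.003 0.241 -0.094 0 0 0 -1;-0.003 0.244 -0.104 0 0 0 -1;-0.003 0.244 -0.108 0 0 0 -1"

```text
time: 4.55
tcp_pos: [0.6177, -0.0944, 0.1273]
ee_rot: [-0.0, 1.0, 0.011, -0.0]
force: [-0.8, 0.3, 1.0]
gripper_width: 0.0005
finger_force: 0.4
```

>>> send_rows --rows "0 0 -0.003 0 0 0 -1;0 0 -0.006 0 0 0 -1;0 0 -0.009 0 0 0 -1;0 0 -0.009 0 0 0 -1"

```text
time: 5.05
tcp_pos: [0.6183, -0.0949, 0.1221]
ee_rot: [0.0, 1.0, 0.011, 0.0]
force: [-2.2, 1.9, 6.5]
gripper_width: 0.0006
finger_force: 2.9
```

```bash
python3 - <<'E'
from h import *
im=eyes.snapshot("side")[150:330,300:460];cv2.imwrite("pics/s2.png",cv2.resize(im[:,:,::-1],None,fx=3.3,fy=3.3))
E
```

```text
(no output)
```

View pics/s2.png

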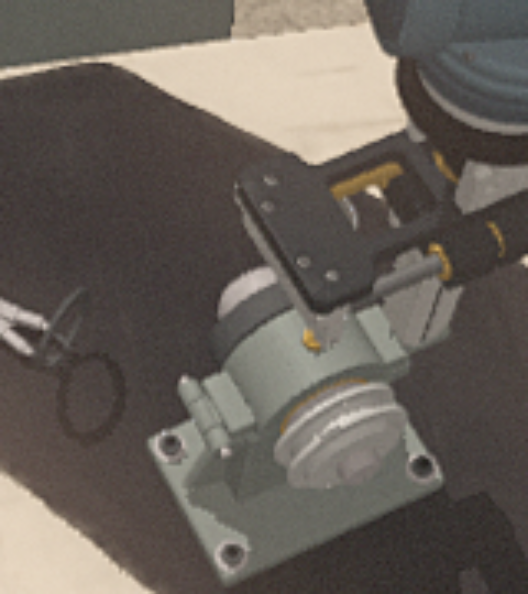

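The cap lies over the spindle with the fingertips on its tab at crop (430,330). I press once more to make sure it is against its stop.

>>> send_rows --rows "0 0 -0.004 0 0 0 -1;0 0 -0.006 0 0 0 -1;0 0 -0.006 0 0 0 -1;0 0 -0.006 0 0 0 -1"

```text
time: 5.6
tcp_pos: [0.6186, -0.0949, 0.1216]
ee_rot: [0.0, 1.0, 0.012, -0.0]
force: [-13.4, 4.1, 26.4]
gripper_width: 0.0006
finger_force: 13.5
```

>>> send_rows --rows "0 0 0.05 0 0 0 -1;0 0 0.15 0 0 0 -1;0 0 0.15 0 0 0 -1;-0.227 -0.236 0.13 0 0 0.278 1;-0.227 -0.236 0.13 0 0 0.278 1;-0.227 -0.236 0.13 0 0 0.278 1;-0.227 -0.236 0.13 0 0 0.278 1;-0.227 -0.236 0.1 0 0 0.278 1;-0.227 -0.236 0.1 0 0 0.278 1"

```text
time: 6.72
tcp_pos: [0.4343, -0.2834, 0.1935]
ee_rot: [-0.002, 0.959, 0.284, -0.001]
force: [0.7, 0.5, 0.8]
gripper_width: 0.0571
finger_force: 0.0
```

```bash
python3 - <<'E'
from h import *
o=ctrl.observe();print(o["time"],o["tcp_pos"],o["ee_rot"],o["gripper_width"])
for n in("side","top"):
    im=eyes.snapshot(n);cv2.imwrite(f"pics/{n}3.png",im[:,:,::-1])
p=[.6184,-.1494,.0233]
a=cv2.imread("pics/side3.png")[180:300,220:440]; b=cv2.imread("pics/top3.png")[160:340,230:390]
cv2.imwrite("pics/c3.png",np.vstack([cv2.resize(a,(600,327)),np.zeros((5,600,3),np.uint8)]))
cv2.imwrite("pics/c3.png",np.hstack([cv2.resize(a,(440,240)).copy() if 0 else cv2.copyMakeBorder(cv2.resize(a,(440,240)),0,165,0,0,0),cv2.resize(b,(360,405))]))
E
```

```text
6.725 [ 0.43431026 -0.28338122  0.19347584] [-0.00230881  0.95886202  0.28386067 -0.00119156] 0.05705285878076133
```

View pics/c3.png

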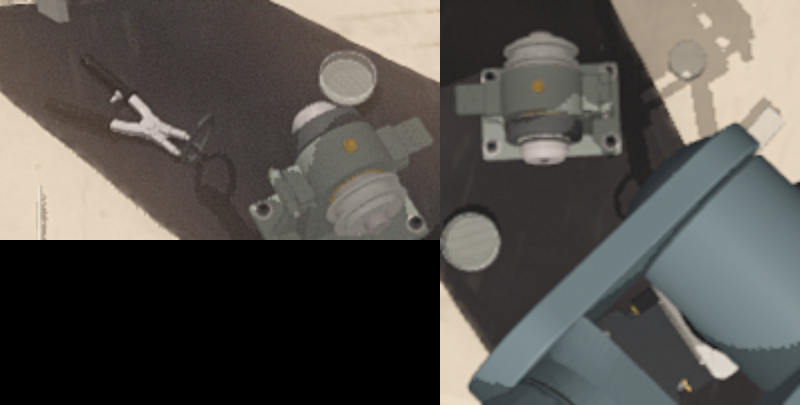

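Both views show the cap shut, and the pliers are undisturbed under the jaws at side crop (150,130). Next I lower onto the grips.

>>> send_rows --rows "0.003 0 -0.05 0 0 0 1;0.003 0 -0.1 0 0 0 1;0.003 0 -0.1 0 0 0 1;0.003 0 -0.17 0 0 0 1;0.003 0 -0.19 0 0 0 1;0.003 0 -0.2 0 0 0 1;0.003 0 -0.205 0 0 0 1;0.003 0 -0.205 0 0 0 1"

```text
time: 7.82
tcp_pos: [0.4395, -0.2842, 0.0332]
ee_rot: [0.001, 0.958, 0.285, 0.0]
force: [0.5, 0.4, 0.0]
gripper_width: 0.094
finger_force: 0.0
```

```bash
python3 - <<'E'
from h import *
o=ctrl.observe();print(o["time"],o["tcp_pos"],o["ee_rot"],o["gripper_width"],o["force"])
im=eyes.snapshot("side")[170:290,210:370]; cv2.imwrite("pics/s4.png",cv2.resize(im[:,:,::-1],None,fx=4,fy=4))
E
```

```text
7.825 [ 0.43950245 -0.28423206  0.03321999] [8.62061349e-04 9.58406206e-01 2.85405996e-01 4.67894559e-04] 0.09404645590455481 [0.45272854 0.41043611 0.04088539]
```

View pics/s4.png

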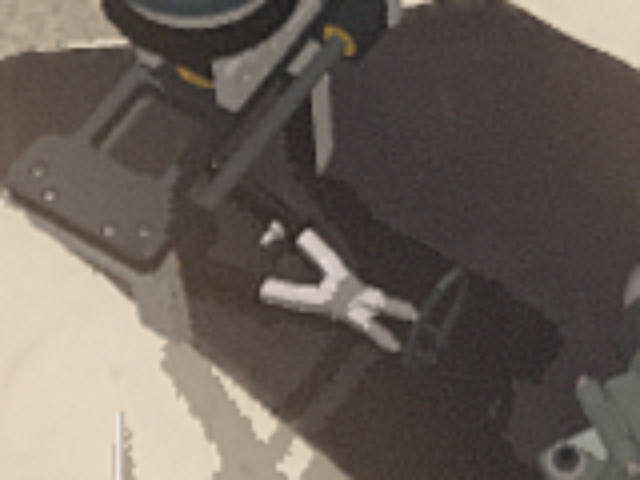

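The fingers stand one outside each grip, at (170,330) and (325,130). I lower 5 mm and squeeze.

>>> send_rows --rows "0 0 -0.004 0 0 0 1;0 0 -0.007 0 0 0 1;0 0 -0.007 0 0 0 1;0 0 -0.007 0 0 0 -1;0 0 -0.007 0 0 0 -1;0 0 -0.007 0 0 0 -1;0 0 -0.007 0 0 0 -1;0 0 -0.007 0 0 0 -1;0 0 -0.007 0 0 0 -1;0 0 -0.007 0 0 0 -1;0 0 -0.007 0 0 0 -1;0 0 -0.007 0 0 0 -1"

```text
time: 9.38
tcp_pos: [0.4396, -0.2843, 0.028]
ee_rot: [0.001, 0.958, 0.285, 0.0]
force: [-1.4, 1.3, 9.9]
gripper_width: 0.0289
finger_force: 31.9
```

>>> send_rows --rows "0 0 0.02 0 0 0 -1;0 0 0.05 0 0 0 -1;0 0 0.09 0 0 0 -1;-0.018 0.03 0.1 0 0 -0.06 -1;-0.018 0.07 0.1 0 0 -0.12 -1;-0.018 0.11 0.1 0 0 -0.18 -1;-0.018 0.14 0.1 0 0 -0.24 -1;-0.018 0.163 0.09 0 0 -0.2777 -1;-0.018 0.163 0.08 0 0 -0.2777 -1;-0.018 0.163 0.07 0 0 -0.2777 -1;-0.018 0.163 0.07 0 0 -0.2777 -1;-0.018 0.163 0.07 0 0 -0.2777 -1"

```text
time: 10.88
tcp_pos: [0.4245, -0.1538, 0.0826]
ee_rot: [0.0, 1.0, 0.011, 0.0]
force: [0.5, 0.1, -1.8]
gripper_width: 0.029
finger_force: 29.9
```

```bash
python3 - <<'E'
from h import *
o=ctrl.observe();print(o["time"],o["tcp_pos"],o["ee_rot"],o["gripper_width"],o["force"],o["finger_force"],o["wrist_torque"])
a=eyes.snapshot("side"); b=eyes.snapshot("top")
cv2.imwrite("pics/side5.png",a[:,:,::-1]);cv2.imwrite("pics/top5.png",b[:,:,::-1])
a=cv2.resize(a[180:300,300:420],(400,400),interpolation=cv2.INTER_CUBIC);b=cv2.resize(b[190:290,230:330],(400,400),interpolation=cv2.INTER_CUBIC)
cv2.imwrite("pics/c5.png",np.hstack([a,b])[:,:,::-1])
E
```

```text
10.875 [ 0.42451959 -0.1537902   0.08256672] [5.54296768e-05 9.99934586e-01 1.14375915e-02 4.63735866e-05] 0.029017579300527972 [ 0.47089988  0.06800568 -1.81984406] 29.85077530145645 [ 0.02505774  0.01944934 -0.02101713]
```

View pics/c5.png

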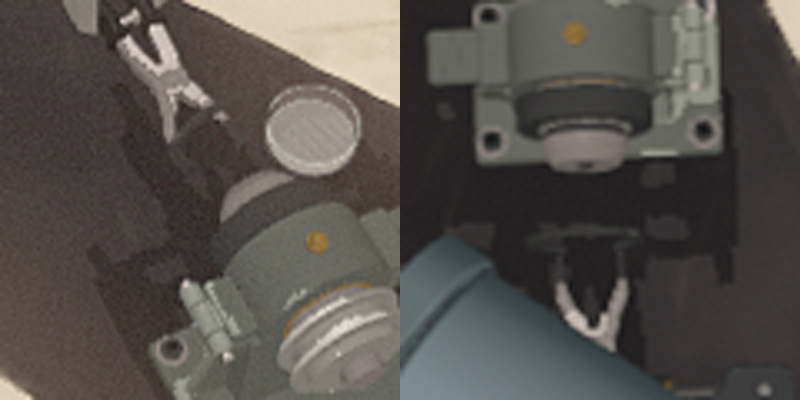

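Side: pliers held level, pivot at left-panel (165,90). Top: the spread ring spans about (527..640, 235), centred at about 583. The nose spans about (546..627, 150), centred at about 586, so they are nearly in line. I now check this against the projected model.

```bash
python3 - <<'E'
from h import *
p=[.6184,-.1494,.0233]
f=lambda P:((pj("top",P)-[230,190])*4+[400,0]).round(0).tolist()
for n,x,r in(("nose",-53,15.5),("land0",-47,20),("land1",-41,20),("tring",-36,32),("tringb",-21.5,32)):
    print(n,f(T(p,[[x/1e3,r/1e3,.085],[x/1e3,-r/1e3,.085],[x/1e3,0,.085+r/1e3],[x/1e3,0,.085-r/1e3]])))
q=[.4245+.06*0,-.1538,.0229]
cl=T(q,[.110,0,.0846])[0]; print(cl)
print("ring",f(T(q,[[.11,.0262,.085],[.11,-.0262,.085],[.11,0,.085+.026]])),"tips",f(T(q,[[.11,.018,.062],[.11,-.018,.062]])))
print("hole",f(T(p,[0,0,.122])),"plate",f(T(p,[[-.034,.062,.012],[-.034,-.062,.012]])))
g=lambda P:((pj("side",P)-[300,180])*400/120).round(0).tolist()
print("side ring",g(T(q,[[.11,.0262,.085],[.11,-.0262,.085],[.11,0,.111]])),"oil",g(T(p,[0,0,.122])),"tringtop",g(T(p,[[-.0215,0,.117],[-.036,0,.117]])),"nose top",g(T(p,[[-.041,0,.105],[-.053,0,.1005],[-.053,.0155,.085]])),"pulley",g(T(p,[.046,0,.085])),"plate",g(T(p,[-.034,-.062,.012])))
a=cv2.imread("pics/side5.png")[200:250,315:385];b=cv2.imread("pics/top5.png")[205:265,255:305]
a=cv2.resize(a,(460,340),interpolation=cv2.INTER_CUBIC);b=cv2.resize(b,(340,408),interpolation=cv2.INTER_CUBIC)
o=np.zeros((408,800,3),np.uint8);o[:340,:460]=a;o[:,460:]=b
cv2.imwrite("pics/c6.png",cv2.convertScaleAbs(o,alpha=2.2,beta=10))
E
```

```text
nose [[555.0, 162.0], [622.0, 159.0], [585.0, 154.0], [591.0, 167.0]]
land0 [[544.0, 150.0], [631.0, 145.0], [583.0, 139.0], [592.0, 156.0]]
land1 [[544.0, 137.0], [630.0, 133.0], [583.0, 126.0], [591.0, 144.0]]
tring [[518.0, 128.0], [656.0, 121.0], [580.0, 109.0], [593.0, 139.0]]
tringb [[517.0, 97.0], [655.0, 91.0], [579.0, 77.0], [592.0, 109.0]]
[ 0.53447116 -0.15128122  0.0846    ]
ring [[533.0, 229.0], [647.0, 224.0], [585.0, 217.0]] tips [[556.0, 236.0], [633.0, 232.0]]
hole [[576.0, 28.0]] plate [[477.0, 158.0], [724.0, 146.0]]
side ring [[268.0, 120.0], [171.0, 161.0], [224.0, 111.0]] oil [[316.0, 243.0]] tringtop [[291.0, 210.0], [275.0, 185.0]] nose top [[267.0, 190.0], [253.0, 174.0], [279.0, 179.0]] pulley [[357.0, 365.0]] plate [[145.0, 343.0]]
```

View pics/c6.png

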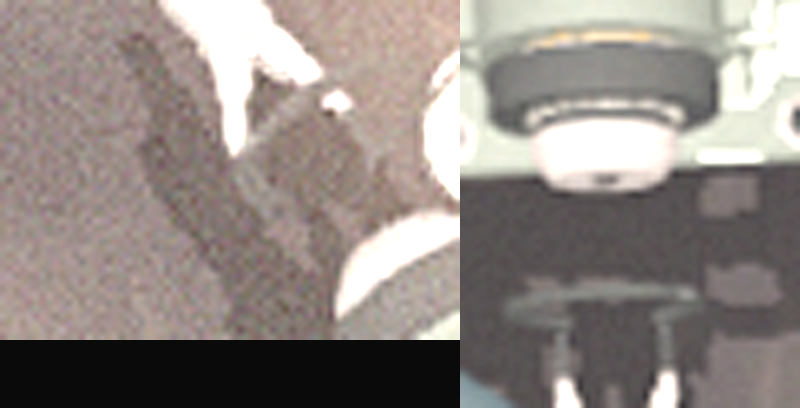

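Top: ring at enlarged columns 505–700 (centre 602), land 530–683 (centre 606). So the ring is about 1–2 mm to +y of the axis. I correct by about -1.5 mm and advance gently, watching the force.

>>> send_rows --rows "0.006 -0.001 0 0 0 0 -1;0.014 -0.001 0 0 0 0 -1;0.022 -0.001 0 0 0 0 -1;0.03 -0.001 0 0 0 0 -1;0.037 -0.001 0 0 0 0 -1;0.037 -0.001 0 0 0 0 -1"

```text
time: 11.72
tcp_pos: [0.4544, -0.154, 0.0825]
ee_rot: [0.0, 1.0, 0.012, -0.0]
force: [-0.6, -0.3, -2.1]
gripper_width: 0.029
finger_force: 29.9
```

>>> send_rows --rows "0.003 0 0 0 0 0 -1;0.006 0 0 0 0 0 -1;0.009 0 0 0 0 0 -1;0.011 0 0 0 0 0 -1;0.011 0 0 0 0 0 -1"

```text
time: 12.35
tcp_pos: [0.4629, -0.154, 0.0825]
ee_rot: [0.0, 1.0, 0.012, 0.0]
force: [-0.2, 0.6, -2.4]
gripper_width: 0.0292
finger_force: 29.9
```

>>> send_rows --rows "0.002 0 0 0 0 0 -1;0.004 0 0 0 0 0 -1;0.005 0 0 0 0 0 -1;0.005 0 0 0 0 0 -1"

```text
time: 12.85
tcp_pos: [0.4668, -0.154, 0.0825]
ee_rot: [-0.0, 1.0, 0.012, -0.0]
force: [-0.5, 0.8, -2.8]
gripper_width: 0.0291
finger_force: 29.9
```

```bash
python3 - <<'E'
from h import *
o=ctrl.observe();print(o["time"],o["tcp_pos"],o["force"],o["wrist_torque"])
a=eyes.snapshot("side")[195:255,320:400];b=eyes.snapshot("top")[200:260,250:310]
a=cv2.resize(a,(460,345),interpolation=cv2.INTER_CUBIC);b=cv2.resize(b,(340,340),interpolation=cv2.INTER_CUBIC)
o=np.zeros((345,800,3),np.uint8);o[:345,:460]=a;o[:340,460:]=b
cv2.imwrite("pics/c7.png",cv2.convertScaleAbs(o[:,:,::-1],alpha=1.5,beta=10))
E
```

```text
12.85 [ 0.4668425  -0.15396839  0.08245212] [-0.48195109  0.76244348 -2.79302284] [ 0.06090649  0.05032291 -0.07676597]
```

View pics/c7.png

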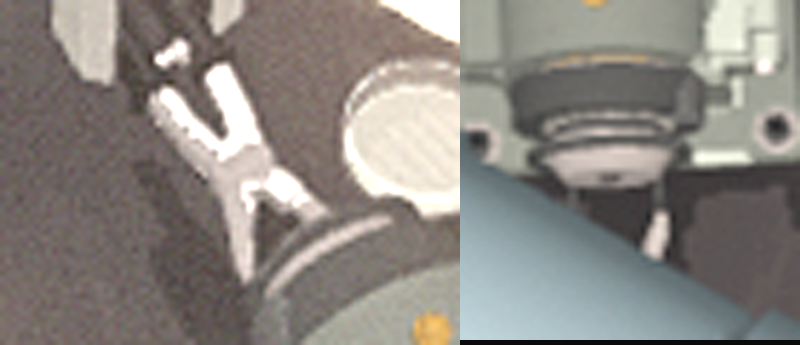

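The ring is round the land, with bright land showing between it and the test ring at (610,125). Next I feel for z and y centring.

>>> send_rows --rows "0 0 -0.001 0 0 0 -1;0 0 -0.001 0 0 0 -1"

```text
time: 13.2
tcp_pos: [0.4667, -0.154, 0.0816]
ee_rot: [-0.0, 1.0, 0.012, -0.0]
force: [-0.0, -0.1, -2.6]
gripper_width: 0.0292
finger_force: 29.9
```

>>> send_rows --rows "0 0 -0.001 0 0 0 -1;0 0 -0.001 0 0 0 -1"

```text
time: 13.45
tcp_pos: [0.4668, -0.154, 0.0808]
ee_rot: [-0.0, 1.0, 0.012, 0.0]
force: [0.7, 1.1, -1.7]
gripper_width: 0.0286
finger_force: 29.9
```

>>> send_rows --rows "0 0 -0.001 0 0 0 -1;0 0 -0.001 0 0 0 -1"

```text
time: 13.7
tcp_pos: [0.467, -0.1541, 0.0802]
ee_rot: [0.0, 1.0, 0.012, 0.0]
force: [0.9, -0.6, -1.0]
gripper_width: 0.029
finger_force: 29.9
```

>>> send_rows --rows "0 0 -0.001 0 0 0 -1;0 0 -0.001 0 0 0 -1"

```text
time: 13.95
tcp_pos: [0.4671, -0.1541, 0.0795]
ee_rot: [0.0, 1.0, 0.012, 0.0]
force: [0.8, 0.1, -0.0]
gripper_width: 0.0289
finger_force: 29.9
```

>>> send_rows --rows "0 0 -0.001 0 0 0 -1;0 0 -0.001 0 0 0 -1"

```text
time: 14.2
tcp_pos: [0.467, -0.1541, 0.0786]
ee_rot: [0.0, 1.0, 0.012, 0.0]
force: [-0.1, 0.4, 0.7]
gripper_width: 0.0292
finger_force: 29.9
```

>>> send_rows --rows "0 0 0.003 0 0 0 -1;0 0 0.003 0 0 0 -1;0 0 0.003 0 0 0 -1"

```text
time: 14.58
tcp_pos: [0.4665, -0.1538, 0.0806]
ee_rot: [-0.0, 1.0, 0.012, -0.0]
force: [-0.4, 0.1, -1.1]
gripper_width: 0.0289
finger_force: 29.9
```

>>> send_rows --rows "0 0 0.002 0 0 0 -1;0 0 0.002 0 0 0 -1;0 0 0.002 0 0 0 -1"

```text
time: 14.95
tcp_pos: [0.4667, -0.154, 0.0824]
ee_rot: [-0.0, 1.0, 0.012, -0.0]
force: [0.1, -0.5, -2.4]
gripper_width: 0.029
finger_force: 29.9
```

>>> send_rows --rows "0 0 0.001 0 0 0 -1;0 0 0.001 0 0 0 -1;0 0 0.001 0 0 0 -1"

```text
time: 15.32
tcp_pos: [0.4668, -0.154, 0.0832]
ee_rot: [-0.0, 1.0, 0.012, -0.0]
force: [-0.5, 0.2, -2.6]
gripper_width: 0.0293
finger_force: 29.9
```

>>> send_rows --rows "0 0 0.001 0 0 0 -1;0 0 0.001 0 0 0 -1;0 0 0.001 0 0 0 -1"

```text
time: 15.7
tcp_pos: [0.4668, -0.154, 0.0841]
ee_rot: [-0.0, 1.0, 0.012, 0.0]
force: [0.6, 0.4, -2.0]
gripper_width: 0.0289
finger_force: 29.9
```

>>> send_rows --rows "0 0 0.001 0 0 0 -1;0 0 0.001 0 0 0 -1;0 0 0.001 0 0 0 -1"

```text
time: 16.08
tcp_pos: [0.4668, -0.154, 0.0849]
ee_rot: [-0.0, 1.0, 0.012, -0.0]
force: [0.3, -0.4, -1.9]
gripper_width: 0.0291
finger_force: 29.9
```

>>> send_rows --rows "0 0 0.001 0 0 0 -1;0 0 0.001 0 0 0 -1;0 0 0.001 0 0 0 -1"

```text
time: 16.45
tcp_pos: [0.4668, -0.154, 0.0856]
ee_rot: [0.0, 1.0, 0.012, 0.0]
force: [0.4, -0.4, -2.2]
gripper_width: 0.029
finger_force: 29.9
```

>>> send_rows --rows "0 0 0.001 0 0 0 -1;0 0 0.001 0 0 0 -1;0 0 0.001 0 0 0 -1"

```text
time: 16.82
tcp_pos: [0.4667, -0.154, 0.0864]
ee_rot: [-0.0, 1.0, 0.012, -0.0]
force: [1.0, 0.2, -3.2]
gripper_width: 0.029
finger_force: 29.9
```

>>> send_rows --rows "0 0 -0.004 0 0 0 -1;0 0 -0.004 0 0 0 -1;0 0.002 -0.004 0 0 0 -1;0 0.002 -0.004 0 0 0 -1;0 0.002 -0.004 0 0 0 -1"

```text
time: 17.45
tcp_pos: [0.4669, -0.1524, 0.0833]
ee_rot: [0.0, 1.0, 0.012, 0.0]
force: [-0.0, -0.3, -1.6]
gripper_width: 0.0292
finger_force: 29.9
```

>>> send_rows --rows "0 0.001 0 0 0 0 -1;0 0.001 0 0 0 0 -1;0 0.001 0 0 0 0 -1"

```text
time: 17.82
tcp_pos: [0.4668, -0.1516, 0.0833]
ee_rot: [0.0, 1.0, 0.012, 0.0]
force: [-0.4, 0.3, -1.9]
gripper_width: 0.0293
finger_force: 29.9
```

>>> send_rows --rows "0 0.001 0 0 0 0 -1;0 0.001 0 0 0 0 -1;0 0.001 0 0 0 0 -1"

```text
time: 18.2
tcp_pos: [0.4669, -0.151, 0.0834]
ee_rot: [0.0, 1.0, 0.012, 0.0]
force: [0.2, -0.8, -2.0]
gripper_width: 0.0289
finger_force: 29.9
```

>>> send_rows --rows "0 0.001 0 0 0 0 -1;0 0.001 0 0 0 0 -1;0 0.001 0 0 0 0 -1"

```text
time: 18.58
tcp_pos: [0.467, -0.1503, 0.0834]
ee_rot: [0.0, 1.0, 0.012, 0.0]
force: [-0.1, -3.4, -2.3]
gripper_width: 0.0291
finger_force: 29.9
```

>>> send_rows --rows "0 0.001 0 0 0 0 -1;0 0.001 0 0 0 0 -1;0 0.001 0 0 0 0 -1"

```text
time: 18.95
tcp_pos: [0.4671, -0.1495, 0.0834]
ee_rot: [0.0, 1.0, 0.012, 0.0]
force: [0.6, -6.2, -1.9]
gripper_width: 0.0289
finger_force: 30.0
```

>>> send_rows --rows "0 -0.007 0 0 0 0 -1;0 -0.007 0 0 0 0 -1;0 -0.007 0 0 0 0 -1;0 -0.007 0 0 0 0 -1"

```text
time: 19.45
tcp_pos: [0.4666, -0.1544, 0.0831]
ee_rot: [-0.0, 1.0, 0.012, -0.0]
force: [0.2, -0.3, -2.0]
gripper_width: 0.029
finger_force: 29.9
```

>>> send_rows --rows "0 -0.001 0 0 0 0 -1;0 -0.001 0 0 0 0 -1;0 -0.001 0 0 0 0 -1"

```text
time: 19.82
tcp_pos: [0.4668, -0.1556, 0.0833]
ee_rot: [-0.0, 1.0, 0.012, -0.0]
force: [-0.6, -0.7, -2.5]
gripper_width: 0.0293
finger_force: 29.9
```

>>> send_rows --rows "0 -0.001 0 0 0 0 -1;0 -0.001 0 0 0 0 -1;0 -0.001 0 0 0 0 -1"

```text
time: 20.2
tcp_pos: [0.4668, -0.1564, 0.0833]
ee_rot: [0.0, 1.0, 0.012, -0.0]
force: [-0.2, 0.4, -1.9]
gripper_width: 0.0291
finger_force: 29.9
```

>>> send_rows --rows "0 -0.001 0 0 0 0 -1;0 -0.001 0 0 0 0 -1;0 -0.001 0 0 0 0 -1"

```text
time: 20.58
tcp_pos: [0.4668, -0.1571, 0.0832]
ee_rot: [-0.0, 1.0, 0.012, -0.0]
force: [0.2, 0.8, -2.1]
gripper_width: 0.0291
finger_force: 29.9
```

>>> send_rows --rows "0 -0.001 0 0 0 0 -1;0 -0.001 0 0 0 0 -1;0 -0.001 0 0 0 0 -1"

```text
time: 20.95
tcp_pos: [0.4668, -0.1578, 0.0832]
ee_rot: [-0.0, 1.0, 0.012, -0.0]
force: [0.7, 2.2, -1.5]
gripper_width: 0.0289
finger_force: 29.9
```

>>> send_rows --rows "0 0.0046 0.001 0 0 0 -1;0 0.0046 0.001 0 0 0 -1;0.003 0.0048 0.001 0 0 0 -1;0.006 0.0048 0.001 0 0 0 -1;0.009 0.0049 0.001 0 0 0 -1;0.009 0.0049 0.001 0 0 0 -1;0.009 0.0049 0.001 0 0 0 -1"

```text
time: 21.82
tcp_pos: [0.474, -0.1541, 0.084]
ee_rot: [-0.0, 1.0, 0.012, -0.0]
force: [-0.8, 0.6, -1.3]
gripper_width: 0.0295
finger_force: 29.9
```

>>> send_rows --rows "0.002 0 0 0 0 0 -1;0.002 0 0 0 0 0 -1;0.002 0 0 0 0 0 -1"

```text
time: 22.2
tcp_pos: [0.4749, -0.1538, 0.0836]
ee_rot: [-0.0, 1.0, 0.012, -0.001]
force: [-2.9, -0.0, -2.3]
gripper_width: 0.0293
finger_force: 29.9
```

>>> send_rows --rows "0.002 0 0 0 0 0 -1;0.002 0 0 0 0 0 -1;0.002 0 0 0 0 0 -1"

```text
time: 22.58
tcp_pos: [0.4753, -0.1535, 0.0831]
ee_rot: [-0.001, 1.0, 0.012, -0.002]
force: [-7.4, -0.0, -1.9]
gripper_width: 0.0288
finger_force: 29.9
```

>>> send_rows --rows "0.001 0 0 0 0 0 -1;0.001 0 0 0 0 0 -1;0.001 0 0 0 0 0 -1"

```text
time: 22.95
tcp_pos: [0.4756, -0.1532, 0.0829]
ee_rot: [-0.001, 1.0, 0.012, -0.003]
force: [-8.3, 0.9, 0.6]
gripper_width: 0.0288
finger_force: 30.0
```

```bash
python3 - <<'E'
from h import *
o=ctrl.observe();print(o["time"],o["tcp_pos"],o["force"],o["wrist_torque"])
a=eyes.snapshot("side");b=eyes.snapshot("top")
cv2.imwrite("pics/side8.png",a[:,:,::-1]);cv2.imwrite("pics/top8.png",b[:,:,::-1])
a=a[205:255,335:395];b=b[205:245,255:305]
a=cv2.resize(a,(400,333),interpolation=cv2.INTER_CUBIC);b=cv2.resize(b,(400,320),interpolation=cv2.INTER_CUBIC)
o=np.zeros((333,800,3),np.uint8);o[:,:400]=a;o[:320,400:]=b
cv2.imwrite("pics/c8.png",cv2.convertScaleAbs(o[:,:,::-1],alpha=1.5,beta=10))
E
```

```text
22.95 [ 0.47559493 -0.15321382  0.0829105 ] [-8.31094948  0.87048337  0.55717223] [ 0.13828105  1.54121129 -0.03890821]
```

View pics/c8.png

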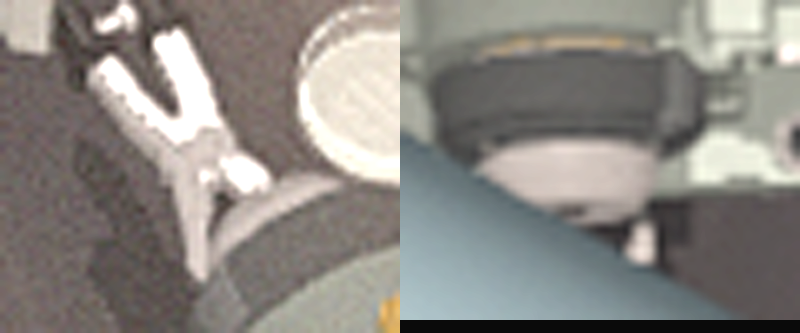

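The ring now sits against the test ring's face: no gap shows at right-panel (560,135). The contact onset was at TCP x of about 0.4746, so I back off 1 mm and recheck z.

>>> send_rows --rows "-0.0055 0 -0.0005 0 0 0 -1;-0.0055 0 -0.0005 0 0 0 -1;-0.0055 0 -0.0005 0 0 0 -1;-0.0055 0 -0.0005 0 0 0 -1"

```text
time: 23.55
tcp_pos: [0.474, -0.1542, 0.0839]
ee_rot: [0.0, 1.0, 0.012, 0.0]
force: [-0.2, -0.5, -2.0]
gripper_width: 0.029
finger_force: 30.0
```

>>> send_rows --rows "0 0 -0.002 0 0 0 -1;0 0 -0.002 0 0 0 -1;0 0 -0.002 0 0 0 -1"

```text
time: 23.92
tcp_pos: [0.4736, -0.154, 0.082]
ee_rot: [-0.0, 1.0, 0.012, -0.0]
force: [0.7, 0.5, -3.0]
gripper_width: 0.0292
finger_force: 30.0
```

>>> send_rows --rows "0 0 -0.0015 0 0 0 -1;0 0 -0.0015 0 0 0 -1;0 0 -0.0015 0 0 0 -1"

```text
time: 24.3
tcp_pos: [0.4736, -0.1541, 0.0808]
ee_rot: [0.0, 1.0, 0.012, -0.0]
force: [1.2, -0.3, -2.0]
gripper_width: 0.0288
finger_force: 30.0
```

>>> send_rows --rows "0 0 -0.0015 0 0 0 -1;0 0 -0.0015 0 0 0 -1;0 0 -0.0015 0 0 0 -1"

```text
time: 24.68
tcp_pos: [0.4736, -0.1541, 0.0796]
ee_rot: [-0.0, 1.0, 0.012, -0.0]
force: [0.2, -0.0, -2.7]
gripper_width: 0.029
finger_force: 30.0
```

>>> send_rows --rows "0 0 -0.0015 0 0 0 -1;0 0 -0.0015 0 0 0 -1;0 0 -0.0015 0 0 0 -1"

```text
time: 25.05
tcp_pos: [0.4737, -0.1541, 0.0786]
ee_rot: [0.0, 1.0, 0.012, 0.0]
force: [0.2, -0.5, -1.4]
gripper_width: 0.0291
finger_force: 30.0
```

>>> send_rows --rows "0 0 -0.0015 0 0 0 -1;0 0 -0.0015 0 0 0 -1;0 0 -0.0015 0 0 0 -1"

```text
time: 25.42
tcp_pos: [0.474, -0.1542, 0.0776]
ee_rot: [0.0, 1.0, 0.012, 0.001]
force: [1.4, -0.0, -0.3]
gripper_width: 0.0291
finger_force: 30.0
```

>>> send_rows --rows "0 0 0.0066 0 0 0 -1;0 0 0.0066 0 0 0 -1;0 0 0.0066 0 0 0 -1;0 0 0.0066 0 0 0 -1;0 0 0.0066 0 0 0 -1"

```text
time: 26.05
tcp_pos: [0.4735, -0.154, 0.0824]
ee_rot: [-0.0, 1.0, 0.012, -0.0]
force: [0.1, -0.6, -2.7]
gripper_width: 0.0291
finger_force: 30.0
```

>>> send_rows --rows "0.001 0 0 0 0 0 -1;0.001 0 0 0 0 0 -1;0.001 0 0 0 0 0 -1;0.001 0 0 0 0 0 -1"

```text
time: 26.55
tcp_pos: [0.4744, -0.1541, 0.0825]
ee_rot: [0.0, 1.0, 0.012, 0.0]
force: [0.5, -0.2, -2.1]
gripper_width: 0.0291
finger_force: 30.0
```

>>> send_rows --rows "0.001 0 0 0 0 0 -1;0.001 0 0 0 0 0 -1;0.001 0 0 0 0 0 -1;0.001 0 0 0 0 0 -1"

```text
time: 27.05
tcp_pos: [0.4751, -0.154, 0.0825]
ee_rot: [-0.0, 1.0, 0.012, -0.0]
force: [-1.4, 0.4, -1.3]
gripper_width: 0.0293
finger_force: 30.0
```

>>> send_rows --rows "-0.0016 0 0.0004 0 0 0 -1;-0.0016 0 0.0004 0 0 0 -1;-0.0016 0 0.0004 0 0 0 -1;-0.0016 0 0.0004 0 0 0 -1;-0.0016 0 0.0004 0 0 0 -1;-0.0016 0 0.0004 0 0 0 -1"

```text
time: 27.8
tcp_pos: [0.4739, -0.1541, 0.0829]
ee_rot: [-0.0, 1.0, 0.012, 0.0]
force: [0.6, 0.3, -1.4]
gripper_width: 0.0289
finger_force: 30.0
```

```bash
python3 - <<'E'
from h import *
o=ctrl.observe();print(o["time"],o["tcp_pos"],o["ee_rot"],o["force"],o["finger_force"],o["gripper_width"])
print(ctrl.hand_in())
E
```

```text
27.8 [ 0.47394075 -0.15406093  0.08285885] [-1.37987490e-05  9.99931555e-01  1.16997621e-02  2.75779150e-06] [ 0.57598505  0.28686192 -1.44660104] 29.952245950698853 0.02887420204505212
the job is handed in; nothing more can be done
None
```

I handed the job in at 27.8 s: the cap is shut, and the pliers are held in the air squeezed to their stop, with the spread ring over the groove about 1 mm (by touch) clear of the test ring's face; the judge's result was not shown.

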